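Park the microscope parts on their pads

TASK

Tidy the microscope bench: stand each of the four loose microscope parts (objective, condenser, filter cube, slide box) upright and centred on the black pad whose pale footprint has the shape and size of its base, the square and the oblong part turned to line up with theirs. Set them down gently, do not drop them, and leave the Petri dish and the small oil bottle where they stand.

Things in the scene. Friction and masses are not known exactly. Their poses are not given: they have to be found in the camera images.
- objective: All ten things listed stand on the bench in places that change freely from start to start, at least 110 mm apart centre to centre; nothing else stands among them, and taller equipment only outside their area. This one: microscope objective, a round steel barrel with a black band, standing: diameter 30 up to 36 mm, then a cone to diameter 18 at its top, 48 mm high; 85 to 170 g. Origin: centre of its underside; z up along its axis. It belongs on pad_small_round.
- condenser: Microscope condenser, standing: a black round base of diameter 62, 22 mm high, and on it a dark steel barrel of diameter 44 from 22 to 52 mm height, with a lens on top; 175 to 350 g. Origin: centre of its underside; z up along its axis. The barrel can be gripped above the base. It belongs on pad_large_round.
- filter_cube: Filter cube: a black block 44 x 44 mm in plan, 40 mm high, with a round amber window in a steel ring on top; 105 to 210 g. Origin: centre of its underside; x and y along its square sides, z up. It belongs on pad_square, any of the four ways round.
- slide_box: Slide box: a closed grey plastic box 84 mm long (x) by 36 mm wide (y), 34 mm high, with a small paper label on top near one end; 70 to 140 g. Origin: centre of its underside; z up. It belongs on pad_oblong, either way round.
- pad_small_round: Pad of diameter 46 mm with a round footprint of diameter 30. Fixed black rubber pad, 5 mm thick, with a pale footprint inlaid flush in its top. Origin: centre of its underside, on the bench; its top is 5 mm above; z up.
- pad_large_round: Pad of diameter 78 mm with a round footprint of diameter 62. Fixed black rubber pad, 5 mm thick, with a pale footprint inlaid flush in its top. Origin: centre of its underside, on the bench; its top is 5 mm above; z up.
- pad_square: Square pad 60 x 60 mm with a square footprint of 44 mm; x and y along its sides. Fixed black rubber pad, 5 mm thick, with a pale footprint inlaid flush in its top. Origin: centre of its underside, on the bench; its top is 5 mm above; z up.
- pad_oblong: Oblong pad 100 (x) x 52 (y) mm with an oblong footprint of 84 (x) x 36 (y) mm. Fixed black rubber pad, 5 mm thick, with a pale footprint inlaid flush in its top. Origin: centre of its underside, on the bench; its top is 5 mm above; z up.
- petri_dish: Bystander: a loose closed clear Petri dish with amber contents, diameter 92, 16 mm high; origin at the centre of its underside. To be left where it is.
- oil_bottle: Bystander: a loose small amber bottle with a black cap, diameter 32, 62 mm high, standing; origin at the centre of its underside. To be left where it is.
Not all that is in view belongs to the job. What is shaped like the pad_square but pink is not meant.

How it is judged:
At the end, for the whole second after the job is handed in: Each part stands upright (within 0.1 rad) and at rest on the top of its own pad, released, its centre within 12 mm of the pad's centre; the slide box's length within 0.22 rad of the oblong pad's length, the filter cube's sides within 0.22 rad of the square pad's sides (horizontal distance between objective and pad_small_round below 0.012 m and z of objective in the frame of pad_small_round between 0.002 and 0.009 m and angle between each of objective, condenser, filter_cube, slide_box's own z axis and vertical below 0.1 rad and linear speed of each of objective, condenser, filter_cube, slide_box below 0.02 m/s and horizontal distance between condenser and pad_large_round below 0.012 m and z of condenser in the frame of pad_large_round between 0.002 and 0.009 m and horizontal distance between filter_cube and pad_square below 0.012 m and z of filter_cube in the frame of pad_square between 0.002 and 0.009 m and horizontal distance between slide_box and pad_oblong below 0.012 m and z of slide_box in the frame of pad_oblong between 0.002 and 0.009 m and angle between the x axis of slide_box and the x axis of pad_oblong, either way round below 0.22 rad and (angle between the x axis of filter_cube and the x axis of pad_square, either way round below 0.22 rad or angle between the x axis of filter_cube and the y axis of pad_square, either way round below 0.22 rad)); the robot touches nothing.
It fails at once if the Petri dish was pushed or knocked away (more than 20 mm) (distance of petri_dish from where it was at the start of the episode above 0.02 m).
It fails at once if the oil bottle was pushed or knocked away (more than 20 mm) (distance of oil_bottle from where it was at the start of the episode above 0.02 m).
It fails at once if a part was dropped (falling free faster than 0.7 m/s, a fall of some 25 mm) ((linear speed of objective above 0.7 m/s and contact force between objective and the fingers below 0.02 N) or (linear speed of condenser above 0.7 m/s and contact force between condenser and the fingers below 0.02 N) or (linear speed of filter_cube above 0.7 m/s and contact force between filter_cube and the fingers below 0.02 N) or (linear speed of slide_box above 0.7 m/s and contact force between slide_box and the fingers below 0.02 N)).
It also fails if it takes over 131 s, if anything falls off the work surface, if the arm or the gripper's body presses on something with over 40 N, if the wrist force passes 120 N, or if a joint passes its speed limit or range.

ROBOT

A 7-joint arm with a two-finger parallel gripper is mounted at the origin on the work surface. World frame = base frame: x ahead of the robot, y to its left, z up, the work surface at z = 0. Lengths are in m, angles in rad, forces in N, time in s.
With the tool pointing down it reaches from about 0.425 to 0.925 m from the base axis. Payload 6.8 kg.
Tool frame: the origin (TCP) lies at the very end of the fingers, on their centre line; the grasp point (between the pads) lies r.pinch_z behind it (r.pinch_z is the distance from the TCP to the grasp point, in m); z points along the fingers, y is the line along which they close (so a half turn about z gives the same grasp; the last joint's range is limited). The gripper opens to 85 mm and grips with 20 to 120 N. Pads are 22 mm wide; open, the fingers measure 114 mm over their backs; the gripper's body (76 mm by 85 mm) begins 54 mm behind the grasp point. The pads swing forward as they close: fully open they stand 13 mm farther back than shut.
Start: joints at [1.2, 0.477, 0.022, 1.555, -0.011, 1.109, -0.083], TCP at [0.175, -0.652, 0.231] pointing down, gripper open.
Joint ranges: [-2.96, 2.96], [-0.34, 2.1], [-1.41, 1.46], [0.24, 2.44], [-1.37, 4.51], [0.17, 1.92], [-2.96, 2.96]. Speed limits (rad/s): [2.39, 2.39, 3.14, 3.14, 3.14, 3.14, 3.14].

INTERFACE

Orientations are given as a rotation vector (axis times angle).
In Python, from bench import status, grab_frame, camera_model, r gives the robot as it stands. The module is installed in compiled form; this text tells all that it offers.
- The arm moves only by the shell command python3 -m creep 'ROWS' [FORCE]. ROWS is text: rows parted by semicolons, each of 7 numbers parted by spaces: the turn, a rotation vector about the tool's x, y, z in rad, then the shift along the tool's x, y, z in mm, then the opening, from -1 (shut) to 1 (fully open). In form: rx ry rz tx ty tz fingers; .... A call has 1 to 10 rows; each row is the pose to reach, as a shift and turn from the pose commanded when the call began, along the tool's axes at that moment; what a row does not reach only later rows make up. A row lasts 1/8 s, in which the tool goes at most 62.5 mm and 10.7 degrees, less where a joint would pass 70% of its speed; a pose out of reach is approached as far as the arm can. A call with a gripper value outside its range is refused whole. The fingers move at their own pace and stop on an object; FORCE is the grip in N (left out, the last holds). Time passes only in rows, so rows that repeat a pose let the fingers close. It gives the time, the measured TCP pose, the force, the opening and the grip force at its end, in the units of the state.
- status.get_obs(): the state, without advancing time (a new reading comes with each control period).
- grab_frame(name): name is "side" or "top"; returns (picture, depth): 480x640x3 uint8, red, green, blue; 480x640 float32, m along the optical axis (not along the pixel's ray), 0 where there is no reading.
- camera_model(name): a dict with "K" (3x3 intrinsics, pixels), "rvec" (rotation vector, rad) and "tvec" (3), from world to camera coordinates, as OpenCV has them. Camera axes: x right, y down, z forward; pixel columns grow to the right and rows downward; lengths in m; the calibration is good to about 2 mm. A picture is of the moment at which its call begins. camera_model takes no time and is no camera call.
- r.hand_in(): hands the job in; it is judged then, once.
The state is a dict: "clock": time; "joints": joint angles; "qvel": joint speeds; "tau": joint torques, N m; "tcp_pos": TCP position; "orientation": TCP orientation; "contact_force": force on the tool from outside, world axes, zero at the start; "moment": the same for the moment, N m; "grip_width": finger opening in m; "gripper_force": force on a finger pad.
Only numpy, scipy, OpenCV 4.12 (cv2) and the standard library are available. Lean on these libraries where they do the work, as an engineer would, in place of code of your own. Each camera call takes 0.05 s, during which the arm holds its last target. There are 200 camera calls.

## Working session

There is one attempt and no reset: what is moved stays moved. The work goes in short steps, Python scripts to look and compute and a shell command to move; the robot and the scene stay as the last step left them, time stands still between calls to the robot, and variables do not carry over. Pictures are saved under pics/ and viewed, at most 14 in all, crops included, and the job is handed in when it is done.

```bash
mkdir -p pics
cat > h.py <<'E'
import numpy as np, cv2
from bench import status, grab_frame, camera_model, r
from scipy.spatial.transform import Rotation as R
def cam(n):
    c=camera_model(n); return np.array(c["K"]),R.from_rotvec(np.ravel(c["rvec"])).as_matrix(),np.ravel(c["tvec"])
def world(n,u,v,z):
    K,M,t=cam(n); d=M.T@np.linalg.solve(K,[u,v,1]); o=-M.T@t
    return o+d*(z-o[2])/d[2]
def cloud(n,D):
    K,M,t=cam(n); v,u=np.mgrid[:480,:640]
    P=np.stack([(u-K[0,2])/K[0,0]*D,(v-K[1,2])/K[1,1]*D,D],-1)
    return (P-t)@M
E
python3 - <<'E'
from h import *
for n in("top","side"):
    p,d=grab_frame(n); cv2.imwrite(f"pics/{n}0.png",p[:,:,::-1]); np.savez(f"{n}0.npz",p=p,d=d)
    K,M,t=cam(n); print(n,K[0,0],-M.T@t,M[2])
print(status.get_obs(), r.pinch_z)
E
```

```text
top 547.5244919876648 [ 0.37813104 -0.00545662  1.16593015] [ 1.09708516e-01 -7.58160452e-04 -9.93963514e-01]
side 512.0683218093337 [0.27437291 0.894061   0.66056053] [ 0.19086677 -0.80729795 -0.55842627]
{'clock': 0.1, 'joints': array([ 1.19990079,  0.47774331,  0.022327  ,  1.55635588, -0.01147958,
        1.10931166, -0.08312184]), 'qvel': array([ 1.13192094e-03, -1.10399810e-03,  1.18626326e-03, -3.25213907e-03,
        1.37584144e-04, -3.48702541e-05, -6.71720465e-04]), 'tau': array([ 4.48560299e-03, -5.97754133e+01,  1.61307435e+00, -2.81955349e+01,
        1.27285643e-02,  4.89512182e-03, -1.14041188e-05]), 'tcp_pos': array([ 0.1752036 , -0.65130407,  0.23040391]), 'orientation': array([-3.11286861e+00, -4.11427867e-01,  5.56786800e-04]), 'contact_force': array([-0.22721583,  1.38924389, -0.7174232 ]), 'moment': array([0.01172104, 0.01602483, 0.00419603]), 'gripper_force': 0.0, 'grip_width': 0.08548054624674244} 0.0187
```

View pics/top0.png

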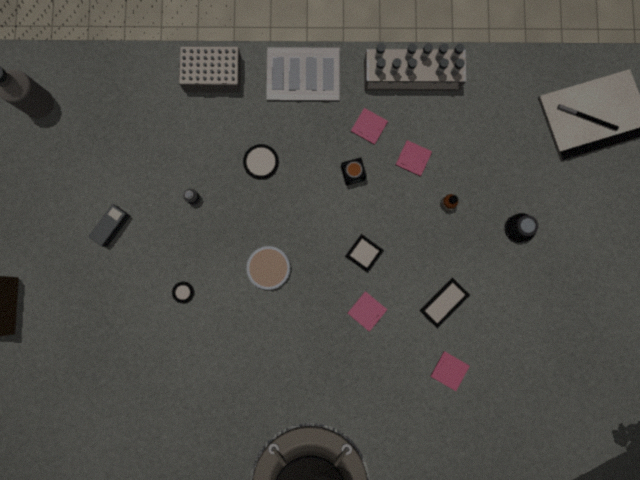

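View pics/side0.png

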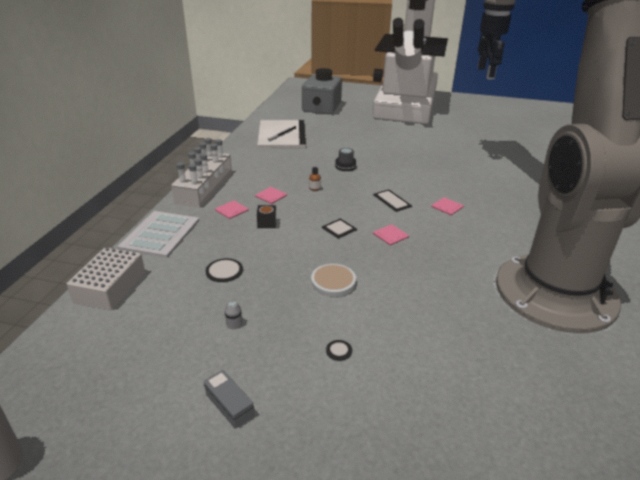

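The top view shows the objective (192,197), condenser (521,227), filter cube (354,172), slide box (109,227), and the pads: small round (182,292), large round (261,161), square (365,253), oblong (445,302). There are five square candidates: pink at (369,125), (414,158), (367,312) and (451,371), and black with a pale footprint at (365,253). The black one fits the description. I'll confirm it in a crop while I measure.

Run:
```python
from h import *
f=np.load("top0.npz"); p,d=f["p"],f["d"]; W=cloud("top",d)
g=p.astype(int).sum(2)
def rep(name,m,z):
    v,u=np.nonzero(m)
    if z is None: P=W[m][:,:2]; 
    else: P=np.array([world("top",a,b,z)[:2] for a,b in zip(u,v)])
    c,s,a=cv2.minAreaRect(P.astype(np.float32)*1000)
    print(name,"n",len(u),"px",u.mean().round(1),v.mean().round(1),"mean",P.mean(0).round(4),"rect",np.round(c,1),np.round(s,1),round(a,1),"zmax",W[m][:,2].max().round(4))
def box(u,v,h):
    m=np.zeros((480,640),bool); m[v-h:v+h,u-h:u+h]=1; return m
for n,u,v in[("small",182,292),("large",261,161),("square",365,253),("oblong",445,302)]:
    rep(n,box(u,v,30)&(g>330),.005)
for n,u,v,lo,hi in[("obj",192,197,.04,.06),("obj_all",192,197,.012,.06),("cond top",521,227,.04,.06),("cond base",521,227,.012,.03),("cube",354,172,.03,.05),("box",109,227,.026,.045),("petri",268,268,.008,.03),("bottle",450,202,.045,.07)]:
    m=box(u,v,30)&(W[:,:,2]>lo)&(W[:,:,2]<hi); rep(n,m,None)
m=(W[:,:,2]>.1); print("floor",np.median(W[200:400,200:400,2]))
c=np.hstack([cv2.resize(p[b-35:b+35,a-35:a+35],(390,390),interpolation=2) for a,b in((365,253),(354,172))])
cv2.imwrite("pics/sq.png",c[:,:,::-1])
```

```text
small n 127 px 182.2 291.9 mean [0.3894 0.2719] rect [389.6 271.7] [24.1 25. ] 46.0 zmax 0.0108
large n 576 px 260.3 161.0 mean [0.6722 0.1115] rect [672.5 111.5] [57.6 58. ] 64.6 zmax 1.1659
square n 372 px 363.9 252.7 mean [ 0.4741 -0.1119] rect [ 474.2 -111.9] [41.1 41.4] 54.4 zmax 0.012
oblong n 580 px 444.4 302.6 mean [ 0.3697 -0.281 ] rect [ 370.3 -281.7] [32.2 79.9] 44.4 zmax 1.1659
obj n 118 px 189.4 194.9 mean [0.5893 0.2535] rect [590.  253.9] [22.2 25.7] 89.1 zmax 0.053
obj_all n 196 px 190.9 196.1 mean [0.5879 0.2516] rect [589.3 254.2] [28.7 29.1] 2.3 zmax 0.053
cond top n 382 px 526.5 225.4 mean [ 0.5282 -0.4421] rect [ 528.7 -443.8] [42.9 42.8] 0.7 zmax 0.057
cond base n 303 px 516.1 229.1 mean [ 0.5243 -0.4316] rect [ 526.9 -439.5] [61.6 53.1] 21.7 zmax 0.0289
cube n 456 px 353.7 169.9 mean [ 0.6454 -0.0882] rect [646.5 -88.6] [44.6 44.6] 15.6 zmax 0.0458
box n 738 px 107.3 224.9 mean [0.5273 0.4254] rect [527.9 426.7] [39.1 84.5] 55.3 zmax 0.0416
petri n 1499 px 268.0 267.6 mean [0.4408 0.0906] rect [441.3  90.8] [90.5 88.7] 0.4 zmax 0.024
bottle n 68 px 452.8 199.2 mean [ 0.5805 -0.2899] rect [ 581.2 -290.6] [15.9 15.9] 78.1 zmax 0.0658
floor -7.738155829456529e-05
```

View pics/sq.png

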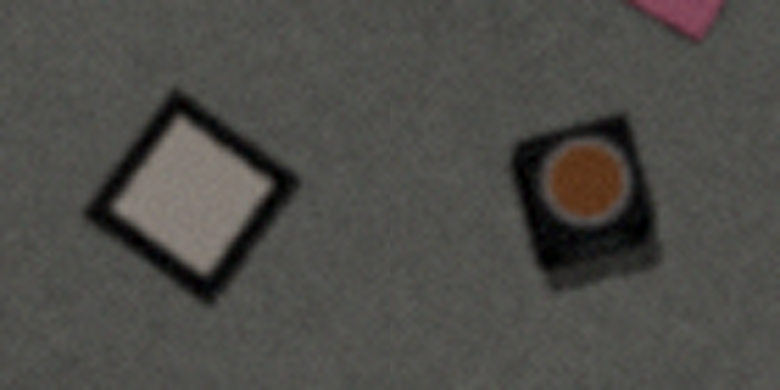

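The crop confirms it: the black pad with the pale footprint is pad_square (the pad is diamond-oriented), and the cube is turned about 15°. The measured sizes agree with those given. Next I'll write a planning helper and refine the box and pad angles.

```bash
cat > plan.py <<'E'
# usage: plan.py x y psi_deg z1 [z2 ...] (m): tool-frame deltas from the present pose to each height
import sys
from h import *
o=status.get_obs(); T=R.from_rotvec(o["orientation"]); p=o["tcp_pos"]
x,y,psi,*zs=map(float,sys.argv[1:]); X=T.as_matrix()[:,0]; now=np.degrees(np.arctan2(X[1],X[0]))
psi=now+(psi-now+90)%180-90
G=R.from_euler("z",psi,degrees=True)*R.from_rotvec([np.pi,0,0])
print("clock %.2f tcp %s psi %.1f->%.1f q7 %.2f grip %.4f F %.1f ext %s"%(o["clock"],p.round(4),now,psi,o["joints"][6],o["grip_width"],o["gripper_force"],o["contact_force"].round(1)))
for z in zs: print("z",z,"rot",(T.inv()*G).as_rotvec().round(3),"shift mm",(T.inv().apply(np.array([x,y,z])-p)*1000).round(1))
E
python3 plan.py .528 -.443 15 .2 .027
python3 - <<'E'
from h import *
f=np.load("top0.npz"); p,d=f["p"],f["d"]; W=cloud("top",d); g=p.astype(int).sum(2)
def pca(P): w,v=np.linalg.eigh(np.cov(P.T)); return np.degrees(np.arctan2(v[1,1],v[0,1])),P.mean(0).round(4)
v,u=np.nonzero(g>330); k=(abs(u-445)<30)&(abs(v-302)<30)
print(pca(np.array([world("top",a,b,.005)[:2] for a,b in zip(u[k],v[k])])))
B=W[190:265,70:150]; B=B[(B[...,2]>.029)&(B[...,2]<.05)]; print(pca(B[:,:2]))
for px,z in(((354.0,169.3),.04),((193,195),.048)): print(world("top",*px,z).round(4))
E
```

```text
clock 0.10 tcp [ 0.1752 -0.6513  0.2304] psi 15.1->15.0 q7 -0.08 grip 0.0855 F 0.0 ext [-0.2  1.4 -0.7]
z 0.2 rot [-0.002  0.     0.001] shift mm [ 394.8 -109.4   30.5]
z 0.027 rot [-0.002  0.     0.001] shift mm [ 394.8 -109.2  203.5]
(np.float64(135.34410909414663), array([ 0.3697, -0.281 ]))
(np.float64(145.39535621955363), array([0.5275, 0.4259]))
[ 0.6466 -0.0888  0.04  ]
[0.5887 0.2454 0.048 ]
```

```bash
python3 -m creep '0 0 0 50 -14 0 1;0 0 0 100 -28 5 1;0 0 0 160 -44 10 1;0 0 0 215 -60 15 1;0 0 0 270 -75 20 1;0 0 0 320 -89 25 1;0 0 0 365 -101 30 1;0 0 0 390 -108 30 1;0 0 0 395 -109 30 1;0 0 0 395 -109 30 1' 40; python3 plan.py .528 -.443 15 .1 .027
```

```text
clock: 1.35
tcp_pos: [0.5269, -0.4456, 0.2014]
orientation: [3.114, 0.408, -0.002]
contact_force: [-0.3, -0.6, -0.7]
grip_width: 0.0853
gripper_force: 0.0
clock 1.35 tcp [ 0.5269 -0.4456  0.2014] psi 14.9->15.0 q7 -0.73 grip 0.0853 F 0.0 ext [-0.3 -0.6 -0.7]
z 0.1 rot [ 0.001  0.001 -0.001] shift mm [  1.9  -2.3 101.4]
z 0.027 rot [ 0.001  0.001 -0.001] shift mm [  2.   -2.4 174.4]
```

```bash
python3 -m creep '0 0 0 2 -2 30 1;0 0 0 2 -2 65 1;0 0 0 2 -2 100 1;0 0 0 2 -2 130 1;0 0 0 2 -2 152 1;0 0 0 2 -2 165 1;0 0 0 2 -2 172 1;0 0 0 2 -2 172 1;0 0 0 2 -2 172 1'; python3 -m creep '0 0 0 0 0 0 0.5;0 0 0 0 0 0 0;0 0 0 0 0 0 -1;0 0 0 0 0 0 -1;0 0 0 0 0 0 -1;0 0 0 0 0 0 -1;0 0 0 0 0 0 -1;0 0 0 0 0 0 -1' 40; python3 plan.py .528 -.443 15 .2
```

```text
clock: 2.48
tcp_pos: [0.5305, -0.4419, 0.0303]
orientation: [3.113, 0.412, 0.002]
contact_force: [0.4, 0.2, 0.6]
grip_width: 0.0852
gripper_force: 0.0
clock: 3.48
tcp_pos: [0.5307, -0.4426, 0.0304]
orientation: [3.112, 0.411, 0.003]
contact_force: [-0.1, -0.4, 5.3]
grip_width: 0.0426
gripper_force: 41.3
clock 3.48 tcp [ 0.5307 -0.4426  0.0304] psi 15.0->15.0 q7 -0.75 grip 0.0426 F 41.3 ext [-0.1 -0.4  5.3]
z 0.2 rot [ 0.002 -0.001  0.001] shift mm [-2.400e+00  1.000e-01 -1.696e+02]
```

```bash
python3 -m creep '0 0 0 0 0 -15 -1;0 0 0 0 0 -45 -1;0 0 0 0 0 -80 -1;0 0 0 0 0 -115 -1;0 0 0 0 0 -135 -1;0 0 0 0 0 -140 -1;0 0 0 0 0 -140 -1'; python3 plan.py .674 .1125 15 .17
```

```text
clock: 4.35
tcp_pos: [0.5293, -0.441, 0.1683]
orientation: [-3.113, -0.412, 0.002]
contact_force: [-0.1, -0.5, -3.1]
grip_width: 0.0424
gripper_force: 41.3
clock 4.35 tcp [ 0.5293 -0.441   0.1683] psi 15.1->15.0 q7 -0.74 grip 0.0424 F 41.3 ext [-0.1 -0.5 -3.1]
z 0.17 rot [-0.001  0.001  0.001] shift mm [ 283.5 -496.9   -1.3]
```

```bash
python3 -m creep '0 0 0 15 -26 0 -1;0 0 0 40 -70 0 -1;0 0 0 68 -119 0 -1;0 0 0 96 -168 0 -1;0 0 0 124 -217 0 -1;0 0 0 152 -266 0 -1;0 0 0 180 -315 0 -1;0 0 0 207 -363 0 -1;0 0 0 232 -407 0 -1;0 0 0 252 -442 0 -1'; python3 -m creep '0 0 0 15 -27 0 -1;0 0 0 25 -45 0 -1;0 0 0 30 -54 0 -1;0 0 0 31 -55 0 -1;0 0 0 31 -55 0 -1'; python3 plan.py .674 .1125 15 .06 .0365
```

```text
clock: 5.6
tcp_pos: [0.6576, 0.0535, 0.1673]
orientation: [-3.113, -0.414, 0.005]
contact_force: [0.7, -0.1, -3.1]
grip_width: 0.0426
gripper_force: 41.5
clock: 6.22
tcp_pos: [0.6741, 0.1101, 0.1692]
orientation: [3.114, 0.409, -0.001]
contact_force: [-0.6, -1.2, -3.9]
grip_width: 0.0424
gripper_force: 41.5
clock 6.22 tcp [0.6741 0.1101 0.1692] psi 14.9->15.0 q7 -1.65 grip 0.0424 F 41.5 ext [-0.6 -1.2 -3.9]
z 0.06 rot [ 0.001  0.001 -0.001] shift mm [  0.6  -2.5 109.2]
z 0.0365 rot [ 0.001  0.001 -0.001] shift mm [  0.6  -2.5 132.7]
```

```bash
python3 -m creep '0 0 0 0 -2 20 -1;0 0 0 0 -2 50 -1;0 0 0 0 -2 80 -1;0 0 0 0 -2 105 -1;0 0 0 0 -2 118 -1;0 0 0 0 -2 124 -1;0 0 0 0 -2 128 -1;0 0 0 0 -2 128 -1'; python3 -m creep '0 0 0 0 0 1 -1;0 0 0 0 0 2 -1;0 0 0 0 0 3 -1;0 0 0 0 0 4 -1;0 0 0 0 0 4 -1'
```

```text
clock: 7.22
tcp_pos: [0.6739, 0.1139, 0.0418]
orientation: [-3.115, -0.412, -0.001]
contact_force: [0.2, 0.4, -2.7]
grip_width: 0.0425
gripper_force: 41.4
clock: 7.85
tcp_pos: [0.6735, 0.1138, 0.0372]
orientation: [3.114, 0.412, -0.0]
contact_force: [-0.3, 0.3, -3.2]
grip_width: 0.0427
gripper_force: 41.4
```

Still in the air (vertical force about −3 N). I'll go down a little further until contact.

```bash
python3 -m creep '0 0 0 0 0 1 -1;0 0 0 0 0 1.5 -1;0 0 0 0 0 2 -1;0 0 0 0 0 2.5 -1;0 0 0 0 0 2.5 -1'
```

```text
clock: 8.48
tcp_pos: [0.6736, 0.1139, 0.0354]
orientation: [3.114, 0.412, 0.0]
contact_force: [-3.1, -0.8, 4.1]
grip_width: 0.0429
gripper_force: 42.2
```

In contact. Now release, rise, and head for the cube.

```bash
python3 -m creep '0 0 0 0 0 0 -0.2;0 0 0 0 0 0 0.1;0 0 0 0 0 0 0.4;0 0 0 0 0 0 1;0 0 0 0 0 0 1;0 0 0 0 0 0 1;0 0 0 0 0 -15 1;0 0 0 0 0 -50 1;0 0 0 0 0 -90 1;0 0 0 0 0 -110 1';  python3 plan.py .6465 -.0887 15.6 .15 .008
python3 - <<'E'
from h import *
p,d=grab_frame("side"); c=cv2.resize(p[210:310,150:310],(800,500)); cv2.imwrite("pics/s1.png",c[:,:,::-1])
E
```

```text
clock: 9.72
tcp_pos: [0.675, 0.1142, 0.1484]
orientation: [-3.114, -0.411, -0.007]
contact_force: [0.4, -0.3, 0.2]
grip_width: 0.0856
gripper_force: 0.0
clock 9.72 tcp [0.675  0.1142 0.1484] psi 15.1->15.6 q7 -1.66 grip 0.0856 F 0.0 ext [ 0.4 -0.3  0.2]
z 0.15 rot [ 0.    -0.004 -0.01 ] shift mm [-80.2 188.6  -2. ]
z 0.008 rot [ 0.    -0.004 -0.01 ] shift mm [-80.8 188.5 140. ]
```

View pics/s1.png

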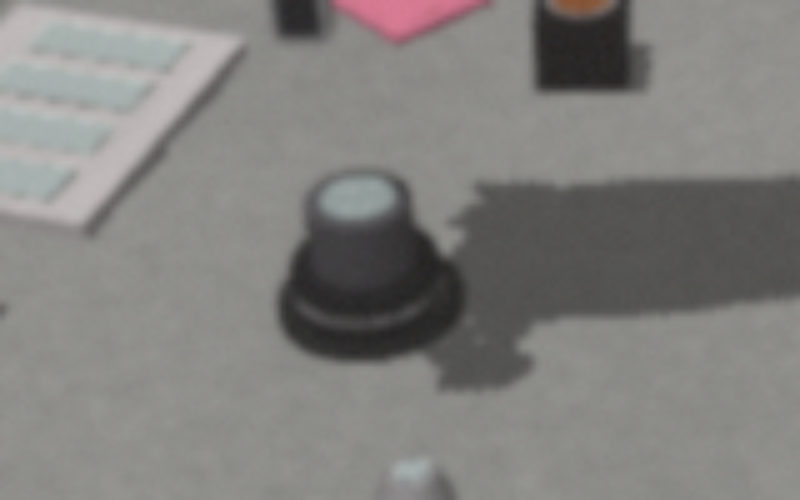

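The condenser stands upright on its pad (crop centre around (365,280)), with a thin, even rim of pale footprint showing. Now the cube.

```bash
python3 -m creep '0 0 0 -20 47 0 1;0 0 0 -40 94 0 1;0 0 0 -60 140 0 1;0 0 -0.01 -75 175 0 1;0 0 -0.01 -80 188 0 1;0 0 -0.01 -80 188 0 1;0 0 -0.01 -80 188 0 1'; python3 plan.py .6465 -.0887 15.6 .008
```

```text
clock: 10.65
tcp_pos: [0.6455, -0.0856, 0.1446]
orientation: [-3.11, -0.431, -0.0]
contact_force: [-0.4, -0.0, -0.4]
grip_width: 0.0854
gripper_force: 0.0
clock 10.65 tcp [ 0.6455 -0.0856  0.1446] psi 15.8->15.6 q7 -1.34 grip 0.0854 F 0.0 ext [-0.4 -0.  -0.4]
z 0.008 rot [-0.002 -0.     0.003] shift mm [1.000e-01 3.500e+00 1.366e+02]
```

```bash
python3 -m creep '0 0 0 0 2 30 1;0 0 0 0 2 65 1;0 0 0 0 2 95 1;0 0 0 0 2 118 1;0 0 0 0 2 130 1;0 0 0 0 2 136 1;0 0 0 0 2 136 1;0 0 0 0 2 136 1'; python3 -m creep '0 0 0 0 0 0 0.5;0 0 0 0 0 0 0;0 0 0 0 0 0 -1;0 0 0 0 0 0 -1;0 0 0 0 0 0 -1;0 0 0 0 0 0 -1;0 0 0 0 0 0 -1;0 0 0 0 0 0 -1' 40; python3 plan.py .474 -.112 54.5 .14
```

```text
clock: 11.65
tcp_pos: [0.6464, -0.0903, 0.0097]
orientation: [3.112, 0.427, 0.002]
contact_force: [-0.7, -0.4, -0.5]
grip_width: 0.0854
gripper_force: 0.0
clock: 12.65
tcp_pos: [0.6461, -0.0904, 0.0093]
orientation: [3.112, 0.427, 0.001]
contact_force: [-0.5, -1.0, 5.5]
grip_width: 0.0434
gripper_force: 42.3
clock 12.65 tcp [ 0.6461 -0.0904  0.0093] psi 15.6->54.5 q7 -1.36 grip 0.0434 F 42.3 ext [-0.5 -1.   5.5]
z 0.14 rot [ 0.    -0.001 -0.678] shift mm [-171.4  -25.5 -130.8]
```

```bash
python3 -m creep '0 0 0 0 0 -15 -1;0 0 0 0 0 -45 -1;0 0 0 0 0 -80 -1;0 0 0 0 0 -110 -1;0 0 0 0 0 -128 -1;0 0 0 0 0 -130 -1'; python3 -m creep '0 0 -0.07 -12 -2 0 -1;0 0 -0.2 -45 -7 0 -1;0 0 -0.35 -85 -13 0 -1;0 0 -0.5 -120 -18 0 -1;0 0 -0.62 -150 -22 0 -1;0 0 -0.678 -168 -25 0 -1;0 0 -0.678 -171 -25.5 0 -1;0 0 -0.678 -171 -25.5 0 -1'; python3 plan.py .474 -.112 54.5 .018 .0143
```

```text
clock: 13.4
tcp_pos: [0.6462, -0.0905, 0.14]
orientation: [3.112, 0.427, 0.003]
contact_force: [-0.9, 0.0, -2.4]
grip_width: 0.0436
gripper_force: 41.7
clock: 14.4
tcp_pos: [0.4744, -0.1118, 0.1384]
orientation: [-2.794, -1.436, 0.0]
contact_force: [0.5, 0.9, -1.7]
grip_width: 0.0433
gripper_force: 41.6
clock 14.40 tcp [ 0.4744 -0.1118  0.1384] psi 54.4->54.5 q7 -0.65 grip 0.0433 F 41.6 ext [ 0.5  0.9 -1.7]
z 0.018 rot [-0.    -0.    -0.002] shift mm [ -0.5  -0.2 120.4]
z 0.0143 rot [-0.    -0.    -0.002] shift mm [ -0.5  -0.2 124.1]
```

```bash
python3 -m creep '0 0 0 0 0 20 -1;0 0 0 0 0 50 -1;0 0 0 0 0 80 -1;0 0 0 0 0 102 -1;0 0 0 0 0 114 -1;0 0 0 0 0 119 -1;0 0 0 0 0 121 -1;0 0 0 0 0 122.5 -1;0 0 0 0 0 123.5 -1;0 0 0 0 0 123.5 -1'; python3 -m creep '0 0 0 0 0 0.5 -1;0 0 0 0 0 1 -1;0 0 0 0 0 1 -1'
```

```text
clock: 15.65
tcp_pos: [0.4743, -0.112, 0.0156]
orientation: [2.793, 1.438, 0.001]
contact_force: [-0.2, -0.9, -1.8]
grip_width: 0.0436
gripper_force: 41.7
clock: 16.02
tcp_pos: [0.4741, -0.1119, 0.0143]
orientation: [-2.793, -1.438, 0.0]
contact_force: [0.1, -0.1, -1.7]
grip_width: 0.0435
gripper_force: 41.7
```

```bash
python3 -m creep '0 0 0 0 0 0.5 -1;0 0 0 0 0 1 -1;0 0 0 0 0 1.5 -1;0 0 0 0 0 1.5 -1'
```

```text
clock: 16.52
tcp_pos: [0.4741, -0.1119, 0.0142]
orientation: [2.793, 1.437, -0.001]
contact_force: [-6.0, 0.2, 20.8]
grip_width: 0.0435
gripper_force: 44.3
```

```bash
python3 -m creep '0 0 0 0 0 -1 -0.2;0 0 0 0 0 -1 0.1;0 0 0 0 0 -1 0.4;0 0 0 0 0 -1 1;0 0 0 0 0 -1 1;0 0 0 0 0 -1 1;0 0 0 0 0 -15 1;0 0 0 0 0 -50 1;0 0 0 0 0 -95 1;0 0 0 0 0 -130 1';  python3 plan.py .589 .2535 100 .14 .008
```

```text
clock: 17.77
tcp_pos: [0.4745, -0.1119, 0.1455]
orientation: [2.792, 1.438, 0.002]
contact_force: [0.8, 0.2, 1.1]
grip_width: 0.0853
gripper_force: 0.0
clock 17.77 tcp [ 0.4745 -0.1119  0.1455] psi 54.5->100.0 q7 -0.65 grip 0.0853 F 0.0 ext [0.8 0.2 1.1]
z 0.14 rot [ 0.002 -0.    -0.794] shift mm [ 363.9 -119.1    5.6]
z 0.008 rot [ 0.002 -0.    -0.794] shift mm [ 363.8 -119.3  137.6]
```

```bash
python3 -m creep '0 0 -0.08 30 -10 0 1;0 0 -0.18 75 -25 0 1;0 0 -0.3 125 -41 0 1;0 0 -0.42 175 -57 0 1;0 0 -0.54 225 -74 0 1;0 0 -0.65 275 -90 0 1;0 0 -0.75 320 -105 0 1;0 0 -0.794 352 -115 0 1;0 0 -0.794 363 -119 0 1;0 0 -0.794 364 -119 0 1'
python3 - <<'E'
from h import *
p,d=grab_frame("side"); c=cv2.resize(p[190:350,180:390],(788,600)); cv2.imwrite("pics/s2.png",c[:,:,::-1])
p,d=grab_frame("top"); W=cloud("top",d); m=np.zeros((480,640),bool); m[221:285,330:400]=1; m&=(W[...,2]>.038)&(W[...,2]<.055)
print(cv2.minAreaRect(W[m][:,:2].astype(np.float32)*1000))
m=np.zeros((480,640),bool); m[130:190,230:290]=1; m&=(W[...,2]>.047)&(W[...,2]<.065)
print(cv2.minAreaRect(W[m][:,:2].astype(np.float32)*1000))
E
python3 plan.py .589 .2535 100 .008
```

```text
clock: 19.02
tcp_pos: [0.5886, 0.2534, 0.1432]
orientation: [2.02, 2.406, -0.0]
contact_force: [-0.5, -1.0, 0.6]
grip_width: 0.0853
gripper_force: 0.0
((474.6076965332031, -109.63146209716797), (44.031219482421875, 44.496620178222656), 53.92165756225586)
((670.9904174804688, 113.3778076171875), (42.1806755065918, 41.626094818115234), 0.863247811794281)
clock 19.12 tcp [0.5889 0.2517 0.1429] psi 99.9->100.0 q7 -0.61 grip 0.0850 F 0.0 ext [-0.2  0.3  0.7]
z 0.008 rot [-0.     0.001 -0.002] shift mm [  2.    0.5 134.9]
```

View pics/s2.png

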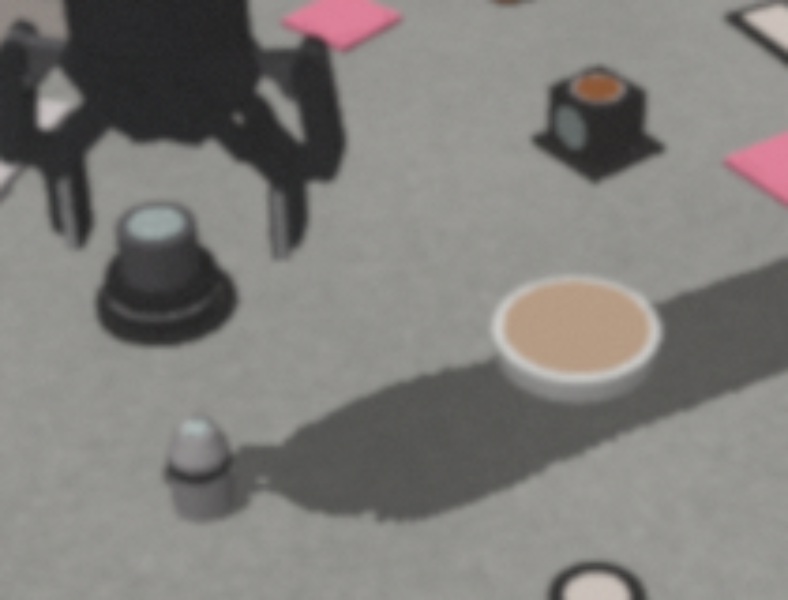

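The cube (597,125) and condenser (165,275) both sit centred, within about 2 mm. The objective (200,470) has a bulging band around mid-height, so I'll zoom in on its profile to choose the grip height.

Run:
```python
from h import *
f=np.load("side0.npz"); p=f["p"]; c=cv2.resize(p[290:340,205:265],(720,600),interpolation=cv2.INTER_CUBIC); cv2.imwrite("pics/ob.png",c[:,:,::-1])
K,M,t=cam("side")
for z in(0,.01,.02,.03,.036,.048):
    q=M@np.array([.589,.2525,z])+t; q=K@q/q[2]; print(z,((q[:2]-[205,290])*12).round(0), "px/mm",round(K[0,0]/ (M@np.array([.589,.2525,z])+t)[2]*.012,2))
```

```text
0 [364. 398.] px/mm 6.49
0.01 [359. 350.] px/mm 6.53
0.02 [354. 301.] px/mm 6.57
0.03 [349. 252.] px/mm 6.61
0.036 [346. 222.] px/mm 6.63
0.048 [340. 161.] px/mm 6.68
```

View pics/ob.png

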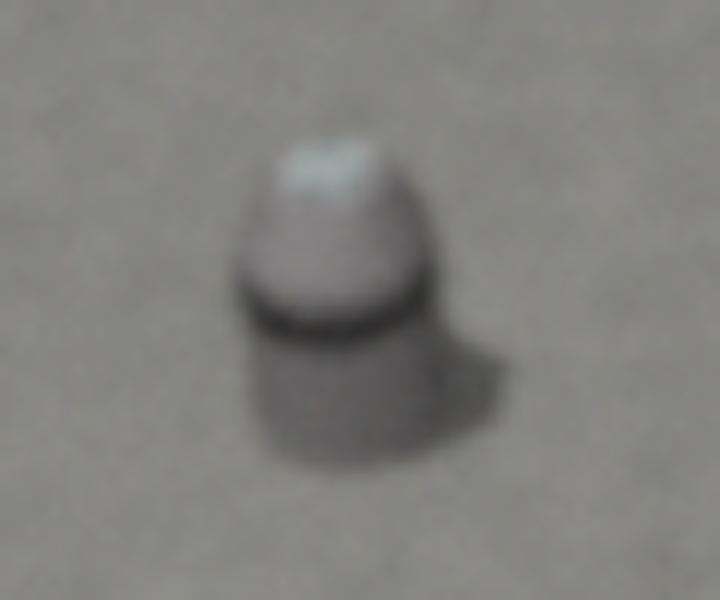

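The profile is a straight barrel of about 30 mm, with a slightly proud band at 25–28 mm height and a cone above it. I'll grip at about 24 mm.

```bash
python3 -m creep '0 0 0 1 0 30 1;0 0 0 1 0 65 1;0 0 0 1 0 95 1;0 0 0 1 0 118 1;0 0 0 1 0 130 1;0 0 0 1 0 136 1;0 0 0 1 0 136 1;0 0 0 1 0 136 1'; python3 -m creep '0 0 0 0 0 0 0.5;0 0 0 0 0 0 0;0 0 0 0 0 0 -1;0 0 0 0 0 0 -1;0 0 0 0 0 0 -1;0 0 0 0 0 0 -1;0 0 0 0 0 0 -1;0 0 0 0 0 0 -1' 40; python3 plan.py .3895 .272 100 .14
```

```text
clock: 20.12
tcp_pos: [0.5892, 0.2549, 0.0077]
orientation: [2.02, 2.406, 0.002]
contact_force: [0.6, 0.4, -0.6]
grip_width: 0.0856
gripper_force: 0.0
clock: 21.12
tcp_pos: [0.589, 0.2547, 0.0072]
orientation: [2.02, 2.406, 0.001]
contact_force: [0.1, -0.8, 5.2]
grip_width: 0.0285
gripper_force: 40.0
clock 21.12 tcp [0.589  0.2547 0.0072] psi 100.0->100.0 q7 -0.71 grip 0.0285 F 40.0 ext [ 0.1 -0.8  5.2]
z 0.14 rot [ 0.001 -0.    -0.001] shift mm [  51.6 -193.4 -132.9]
```

```bash
python3 -m creep '0 0 0 0 0 -15 -1;0 0 0 0 0 -45 -1;0 0 0 0 0 -80 -1;0 0 0 0 0 -112 -1;0 0 0 0 0 -130 -1;0 0 0 0 0 -132 -1'; python3 -m creep '0 0 0 5 -18 0 -1;0 0 0 14 -52 0 -1;0 0 0 25 -92 0 -1;0 0 0 35 -132 0 -1;0 0 0 45 -168 0 -1;0 0 0 50 -188 0 -1;0 0 0 51.5 -193 0 -1;0 0 0 51.5 -193 0 -1'; python3 plan.py .3895 .272 100 .0125
```

```text
clock: 21.88
tcp_pos: [0.589, 0.2547, 0.1399]
orientation: [2.02, 2.405, 0.002]
contact_force: [0.5, -0.1, -2.8]
grip_width: 0.0284
gripper_force: 39.6
clock: 22.88
tcp_pos: [0.3905, 0.2717, 0.1387]
orientation: [2.021, 2.405, 0.001]
contact_force: [1.6, -0.5, -1.1]
grip_width: 0.0293
gripper_force: 39.7
clock 22.88 tcp [0.3905 0.2717 0.1387] psi 99.9->100.0 q7 -0.83 grip 0.0293 F 39.7 ext [ 1.6 -0.5 -1.1]
z 0.0125 rot [ 0.    -0.    -0.001] shift mm [  0.4  -1.  126.2]
```

```bash
python3 -m creep '0 0 0 0 -1 20 -1;0 0 0 0 -1 50 -1;0 0 0 0 -1 80 -1;0 0 0 0 -1 102 -1;0 0 0 0 -1 115 -1;0 0 0 0 -1 121 -1;0 0 0 0 -1 123 -1;0 0 0 0 -1 124.5 -1;0 0 0 0 -1 126 -1;0 0 0 0 -1 126 -1'; python3 -m creep '0 0 0 0 0 0.3 -1;0 0 0 0 0 0.6 -1;0 0 0 0 0 0.6 -1'
```

```text
clock: 24.12
tcp_pos: [0.3888, 0.2716, 0.013]
orientation: [2.02, 2.406, 0.001]
contact_force: [0.4, 0.2, -0.3]
grip_width: 0.0286
gripper_force: 39.7
clock: 24.5
tcp_pos: [0.3886, 0.2716, 0.0122]
orientation: [2.02, 2.406, -0.0]
contact_force: [-0.7, -0.8, -0.5]
grip_width: 0.0288
gripper_force: 39.7
```

```bash
python3 -m creep '0 0 0 0 0 0.4 -1;0 0 0 0 0 0.8 -1;0 0 0 0 0 0.8 -1'
```

```text
clock: 24.88
tcp_pos: [0.3887, 0.2716, 0.0121]
orientation: [2.019, 2.405, -0.0]
contact_force: [-2.3, -1.8, 11.3]
grip_width: 0.0285
gripper_force: 41.1
```

```bash
python3 -m creep '0 0 0 0 0 -0.5 -0.4;0 0 0 0 0 -0.5 -0.1;0 0 0 0 0 -0.5 0.3;0 0 0 0 0 -0.5 1;0 0 0 0 0 -0.5 1;0 0 0 0 0 -0.5 1;0 0 0 0 0 -15 1;0 0 0 0 0 -50 1;0 0 0 0 0 -95 1;0 0 0 0 0 -130 1';  python3 plan.py .5277 .4263 145.3 .14
```

```text
clock: 26.12
tcp_pos: [0.3887, 0.2719, 0.1439]
orientation: [2.019, 2.406, 0.002]
contact_force: [0.2, 0.5, 0.1]
grip_width: 0.0855
gripper_force: 0.0
clock 26.12 tcp [0.3887 0.2719 0.1439] psi 100.0->145.3 q7 -0.83 grip 0.0855 F 0.0 ext [0.2 0.5 0.1]
z 0.14 rot [ 0.002 -0.    -0.791] shift mm [127.9 163.7   4.2]
```

```bash
python3 -m creep '0 0 -0.1 15 19 0 1;0 0 -0.25 40 51 0 1;0 0 -0.4 68 87 0 1;0 0 -0.55 95 122 0 1;0 0 -0.7 115 147 0 1;0 0 -0.79 126 161 0 1;0 0 -0.79 128 164 0 1;0 0 -0.79 128 164 0 1;0 0 -0.79 128 164 0 1'
python3 - <<'E'
from h import *
p,d=grab_frame("side"); c=cv2.resize(p[280:440,160:370],(788,600)); cv2.imwrite("pics/s3.png",c[:,:,::-1])
E
python3 plan.py .5277 .4263 145.3 .008
```

```text
clock: 27.25
tcp_pos: [0.5276, 0.4253, 0.1418]
orientation: [0.94, 2.997, -0.001]
contact_force: [-0.3, 0.0, -0.2]
grip_width: 0.0856
gripper_force: 0.0
clock 27.30 tcp [0.5277 0.4254 0.1418] psi 145.2->145.3 q7 -0.20 grip 0.0852 F 0.0 ext [ 0.8  0.2 -0.6]
z 0.008 rot [-0.     0.001 -0.002] shift mm [  0.6   0.8 133.8]
```

View pics/s3.png

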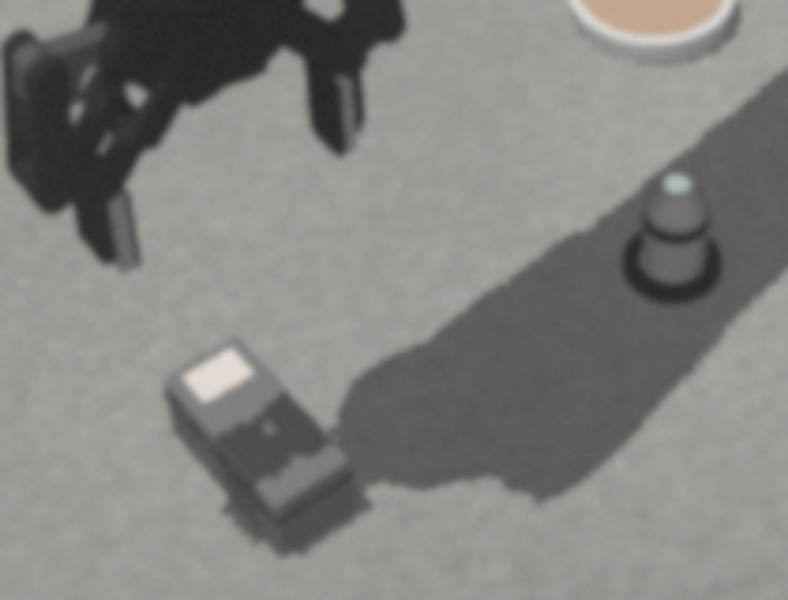

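The objective (672,240) stands upright and centred on its pad. The gripper is lined up over the slide box (260,440).

```bash
python3 -m creep '0 0 0 0.5 0.5 30 1;0 0 0 0.5 0.5 65 1;0 0 0 0.5 0.5 95 1;0 0 0 0.5 0.5 118 1;0 0 0 0.5 0.5 130 1;0 0 0 0.5 0.5 134 1;0 0 0 0.5 0.5 134 1;0 0 0 0.5 0.5 134 1'; python3 -m creep '0 0 0 0 0 0 0.5;0 0 0 0 0 0 0;0 0 0 0 0 0 -1;0 0 0 0 0 0 -1;0 0 0 0 0 0 -1;0 0 0 0 0 0 -1;0 0 0 0 0 0 -1;0 0 0 0 0 0 -1' 40;  python3 -m creep '0 0 0 0 0 -15 -1;0 0 0 0 0 -45 -1;0 0 0 0 0 -80 -1;0 0 0 0 0 -112 -1;0 0 0 0 0 -130 -1;0 0 0 0 0 -135 -1;0 0 0 0 0 -135 -1'; python3 plan.py .5 0 145 .16;python3 plan.py .3703 -.2813 135 .16
```

```text
clock: 28.3
tcp_pos: [0.5284, 0.4273, 0.0084]
orientation: [0.938, 2.997, 0.002]
contact_force: [0.5, -0.3, -0.3]
grip_width: 0.0852
gripper_force: 0.0
clock: 29.3
tcp_pos: [0.5281, 0.427, 0.0077]
orientation: [0.939, 2.998, 0.001]
contact_force: [0.7, -0.4, 4.5]
grip_width: 0.0356
gripper_force: 42.3
clock: 30.18
tcp_pos: [0.5276, 0.4263, 0.1416]
orientation: [-0.938, -2.998, 0.002]
contact_force: [-0.4, -0.2, -1.6]
grip_width: 0.0353
gripper_force: 41.7
clock 30.18 tcp [0.5276 0.4263 0.1416] psi 145.2->145.0 q7 -0.20 grip 0.0353 F 41.7 ext [-0.4 -0.2 -1.6]
z 0.16 rot [-0.001 -0.     0.004] shift mm [-220.4 -365.9  -17.9]
clock 30.18 tcp [0.5276 0.4263 0.1416] psi 145.2->135.0 q7 -0.20 grip 0.0353 F 41.7 ext [-0.4 -0.2 -1.6]
z 0.16 rot [-0.001  0.     0.179] shift mm [-274.3 -671.   -17.6]
```

```bash
python3 -m creep '0 0 0 -12 -20 -5 -1;0 0 0 -35 -58 -10 -1;0 0 0 -61 -101 -15 -1;0 0 0 -87 -144 -18 -1;0 0 0 -113 -187 -18 -1;0 0 0 -139 -230 -18 -1;0 0 0 -165 -273 -18 -1;0 0 0 -190 -315 -18 -1;0 0 0 -210 -349 -18 -1;0 0 0 -220 -366 -18 -1'; python3 -m creep '0 0 0 0 0 0 -1';python3 plan.py .3703 -.2813 135 .16
```

```text
clock: 31.42
tcp_pos: [0.4986, -0.0024, 0.159]
orientation: [-0.943, -2.994, 0.003]
contact_force: [0.3, 0.3, -0.9]
grip_width: 0.0355
gripper_force: 41.6
clock: 31.55
tcp_pos: [0.499, -0.0013, 0.1592]
orientation: [-0.943, -2.994, 0.002]
contact_force: [0.6, 1.0, -0.8]
grip_width: 0.0352
gripper_force: 41.6
clock 31.55 tcp [ 0.499  -0.0013  0.1592] psi 145.0->135.0 q7 0.51 grip 0.0352 F 41.6 ext [ 0.6  1.  -0.8]
z 0.16 rot [-0.002 -0.002  0.175] shift mm [ -55.1 -303.2   -0.4]
```

```bash
python3 -m creep '0 0 0.02 -4 -20 0 -1;0 0 0.05 -11 -58 0 -1;0 0 0.08 -18 -100 0 -1;0 0 0.11 -26 -142 0 -1;0 0 0.14 -34 -184 0 -1;0 0 0.16 -41 -226 0 -1;0 0 0.175 -48 -264 0 -1;0 0 0.175 -53 -292 0 -1;0 0 0.175 -55 -303 0 -1;0 0 0.175 -55 -303 0 -1'; python3 plan.py .3703 -.2813 135 .0135
```

```text
clock: 32.8
tcp_pos: [0.3727, -0.2788, 0.1601]
orientation: [-1.196, -2.904, -0.001]
contact_force: [0.4, -0.3, -1.7]
grip_width: 0.0352
gripper_force: 41.6
clock 32.80 tcp [ 0.3727 -0.2788  0.1601] psi 135.2->135.0 q7 1.06 grip 0.0352 F 41.6 ext [ 0.4 -0.3 -1.7]
z 0.0135 rot [ 0.001 -0.001  0.004] shift mm [ -0.2  -3.5 146.6]
```

```bash
python3 -m creep '0 0 0 0 -2 25 -1;0 0 0 0 -2 60 -1;0 0 0 0 -2 95 -1;0 0 0 0 -2 120 -1;0 0 0 0 -2 134 -1;0 0 0 0 -2 141 -1;0 0 0 0 -2 143 -1;0 0 0 0 -2 144.5 -1;0 0 0 0 -2 146 -1;0 0 0 0 -2 146 -1'; python3 -m creep '0 0 0 0 0 0.3 -1;0 0 0 0 0 0.6 -1;0 0 0 0 0 0.6 -1'
```

```text
clock: 34.05
tcp_pos: [0.3709, -0.2812, 0.0146]
orientation: [1.197, 2.904, -0.0]
contact_force: [-0.6, -0.5, -1.8]
grip_width: 0.0352
gripper_force: 41.7
clock: 34.42
tcp_pos: [0.3709, -0.281, 0.0138]
orientation: [1.197, 2.905, -0.0]
contact_force: [-0.3, -0.0, -2.0]
grip_width: 0.0352
gripper_force: 41.7
```

```bash
python3 -m creep '0 0 0 0 0 0.4 -1;0 0 0 0 0 0.8 -1;0 0 0 0 0 1.2 -1;0 0 0 0 0 1.2 -1'
```

```text
clock: 34.92
tcp_pos: [0.3709, -0.281, 0.0126]
orientation: [-1.197, -2.905, 0.0]
contact_force: [-0.4, 0.5, -0.4]
grip_width: 0.0356
gripper_force: 41.8
```

Just touching. Half a millimetre more, then release and rise.

```bash
python3 -m creep '0 0 0 0 0 0.5 -1;0 0 0 0 0 0.5 -1'; python3 -m creep '0 0 0 0 0 0 -0.3;0 0 0 0 0 0 0;0 0 0 0 0 0 0.4;0 0 0 0 0 0 1;0 0 0 0 0 0 1;0 0 0 0 0 0 1;0 0 0 0 0 -15 1;0 0 0 0 0 -50 1;0 0 0 0 0 -95 1;0 0 0 0 0 -140 1'; python3 -m creep '0 0 0 0 0 -40 1;0 0 0 0 -50 -60 1;0 0 0 0 -100 -60 1;0 0 0 0 -150 -60 1;0 0 0 0 -150 -60 1;0 0 0 0 -150 -60 1'
python3 - <<'E'
from h import *
p,d=grab_frame("top"); W=cloud("top",d)
for n,u,v,lo,hi in[("obj",178,288,.047,.06),("cond",261,161,.047,.065),("cube",365,253,.038,.055),("box",447,298,.033,.05),("petri",268,268,.008,.03),("bottle",450,202,.045,.07)]:
    m=np.zeros((480,640),bool); m[v-30:v+30,u-30:u+30]=1; m&=(W[...,2]>lo)&(W[...,2]<hi)
    if m.any(): print(n,[np.round(a,1) for a in cv2.minAreaRect(W[m][:,:2].astype(np.float32)*1000)])
cv2.imwrite("pics/end.png",p[:,:,::-1])
p,d=grab_frame("side"); cv2.imwrite("pics/ends.png",cv2.resize(p[100:400,180:480],(600,600))[:,:,::-1])
E
```

```text
clock: 35.17
tcp_pos: [0.3709, -0.281, 0.0126]
orientation: [1.197, 2.905, -0.001]
contact_force: [-3.5, 1.5, 8.0]
grip_width: 0.0355
gripper_force: 42.9
clock: 36.42
tcp_pos: [0.3707, -0.2807, 0.1543]
orientation: [1.196, 2.905, 0.0]
contact_force: [0.8, -1.1, -0.0]
grip_width: 0.0857
gripper_force: 0.0
clock: 37.17
tcp_pos: [0.2656, -0.3869, 0.2127]
orientation: [1.196, 2.904, 0.0]
contact_force: [0.7, 0.7, -1.0]
grip_width: 0.0854
gripper_force: 0.0
obj [array([387.8, 271.1]), array([22.3, 22.5]), np.float64(2.2)]
cond [array([670.2, 113.4]), array([43.6, 41.5]), np.float64(0.7)]
cube [array([ 475. , -109.6]), array([44.3, 44.6]), np.float64(55.0)]
box [array([ 370.9, -280.3]), array([36.4, 84. ]), np.float64(45.4)]
petri [array([441.3,  90.6]), array([90.6, 88.7]), np.float64(0.8)]
bottle [array([ 580.7, -290.9]), array([15.4, 15.9]), np.float64(9.5)]
```

View pics/end.png

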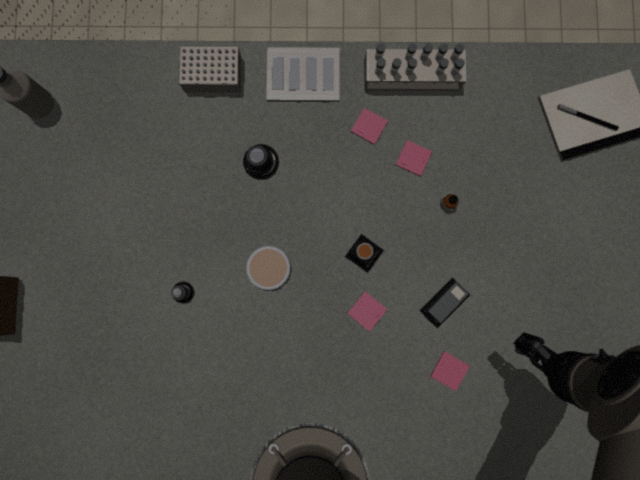

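View pics/ends.png

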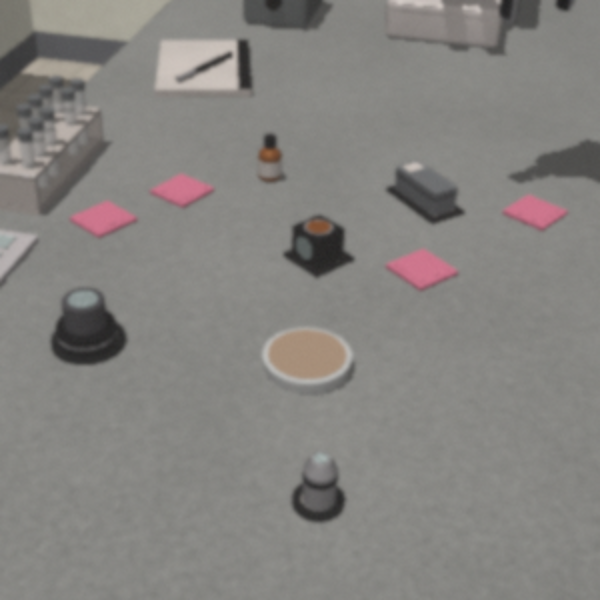

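All four parts stand upright on their pads within about 3 mm: in the top view, objective (181,292), condenser (261,161), cube (365,252) and slide box (445,302). The dish and bottle have not moved, and the arm is clear.

```bash
python3 -c "from bench import r; print(r.hand_in())"
```

```text
the job is handed in; nothing more can be done
None
```

The job is handed in: all four parts stand upright on their own pads, within about 3 mm and 2° by the last top-camera measurement, and the Petri dish and oil bottle are where they were; the hand-in gave no verdict.

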